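Snap the lid onto the relay box

ROBOT

A 6-joint arm with a two-finger parallel gripper is mounted at the origin on the work surface. World frame = base frame: x ahead of the robot, y to its left, z up, the work surface at z = 0. Lengths are in m, angles in rad, forces in N, time in s.
With the tool pointing down it reaches from about 0.225 to 0.725 m from the base axis. Payload 3.1 kg.
Tool frame: the origin (TCP) lies at the very end of the fingers, on their centre line; the grasp point (between the pads) lies 19 mm behind it; z points along the fingers, y is the line along which they close (so a half turn about z gives the same grasp; the last joint's range is limited). The gripper opens to 85 mm and grips with 20 to 120 N. Pads are 22 mm wide; open, the fingers measure 114 mm over their backs; the gripper's body (76 mm by 85 mm) begins 54 mm behind the grasp point. The pads swing forward as they close: fully open they stand 13 mm farther back than shut.
Start: joints at [-1.3, 0.048, 0.099, 1.622, 0, 1.443], TCP at [0.204, -0.484, 0.231] pointing down, gripper open.
Joint ranges: [-2.91, 2.91], [-0.99, 1.94], [-1.21, 1.42], [-2.12, 2.29], [-1.49, 1.47], [-3.14, 3.14]. Speed limits (rad/s): [2.79, 2.79, 3.14, 3.14, 3.14, 3.14].

INTERFACE

Orientations are given as a 3x3 rotation matrix whose columns are the frame's x, y, z axes.
In Python, from cell import bot gives the robot as it stands.
- The arm moves only by the tool jog_arm, never from a script. Its argument "increments" is a list of rows, each a list of 7 numbers: the shift along the tool's x, y, z normalised to -1 to 1, where 1 is 50 mm, then the turn, a rotation vector about the tool's x, y, z normalised to -1 to 1, where 1 is 6 degrees, then the gripper's target within -1 to 1 (shut at 1, half-way at 0, fully open at -1). In form: [[x, y, z, wx, wy, wz, gripper], ...]. A call has 1 to 5 rows; each row shifts and turns the commanded pose from where the row before left it, along the tool's axes as they then stand; what a row does not reach is not made up. A row lasts 1/8 s, in which the tool goes at most 62.5 mm and 10.7 degrees, less where a joint would pass 70% of its speed; a pose out of reach is approached as far as the arm can. A call with a number of a shift or a turn outside -1 to 1 is refused whole. A call with a gripper value outside its range is refused whole. The fingers move at their own pace and stop on an object; "squeeze" is the grip in N (left out, the last holds). Time passes only in rows, so rows that do not move let the fingers close. It gives the time, the measured TCP pose, the force, the opening and the grip force at its end, in the units of the state.
- bot.observe(): the state, without advancing time (a new reading comes with each control period).
- bot.snapshot(name): name is "side" or "top" or "wrist"; returns the picture (384x512x3 uint8, red, green, blue); there is no depth.
- bot.get_calibration(name): a dict with "fx", "fy", "cx", "cy" (pixels), "k1" (the pictures are not rectified: a ray, as slopes to the right and down, at radius r is drawn at 1 + k1 r^2 times it, then the intrinsics apply), "R" (3x3) and "t" (3): a world point X has camera coordinates R X + t. Camera axes: x right, y down, z forward; pixel columns grow to the right and rows downward; lengths in m; the calibration is good to about 2 mm. A picture is of the moment at which its call begins: read the wrist's pose just before it. get_calibration takes no time and is no camera call; for the wrist camera it gives the pose at the moment of the call.
- bot.hand_in(): hands the job in; it is judged then, once.
Trained networks look in the newest picture that a camera, given by its name, has taken for a name from the list of things; names that differ only in an ending like _2 or _b are one class to them, and where a whole thing is asked for, a point or a joint stands for the part that bears it (a point fixed in the world has none). Each returns a list of dicts, best first, with "p" (0 to 1); they miss things now and then, are a little off and sometimes report something else, mostly with a low value. They report only what shows in the picture. A call takes as long as a camera call. They do not tell look-alikes from the thing itself.
- bot.find_in(name, camera): "point" ([x, y, z] in m, in world coordinates, good to about 4 mm: the middle of the surface that is visible of it).
- bot.tip_of(name, camera): "point" ([x, y, z] in m, in world coordinates, good to about 4 mm: a listed point, or the origin of a listed thing).
The state is a dict: "time": time; "joints": joint angles; "joint_vel": joint speeds; "tau": joint torques, N m; "tcp_pos": TCP position; "eef_rot": TCP orientation; "force": force on the tool from outside, world axes, zero at the start; "moment": the same for the moment, N m; "opening": opening from 0.0 (shut) to 1.0 (fully open); "gripper_force": force on a finger pad.
Only numpy, scipy, OpenCV 4.12 (cv2) and the standard library are available. Lean on these libraries where they do the work, as an engineer would, in place of code of your own. Each camera call takes 0.05 s, during which the arm holds its last target. There are 200 camera calls.

TASK

Pick up the loose grey lid that fits the relay box (the longer of the two lids), lower it square between the box's two snap hooks and push it straight down until both hooks click over its ends and it sits fully home. Push by feel and ease off as soon as it clicks, so that neither the box nor the hooks are forced, then let go; leave everything else on the bench where it is.

Things in the scene. Friction and masses are not known exactly. Their poses are not given: they have to be found in the camera images.
- mount_plate: Steel plate 100 x 170 x 6 mm fixed to the bench, carrying the relay box on four rubber mounts. Origin: centre of its underside; z up; y along the relay box's length. Under a push from above the box sinks straight down on the mounts, about 3 mm for every 10 N, and comes back up when let go.
- box_mouth (a point): Centre of the open mouth of the black relay box, level with its rim, 66 mm above the plate's origin when nothing presses on the box; y along the box's length. Box 70 (x) x 100 (y) mm outside, 62 x 92 mm inside, free for 25 mm below the rim. The lid or the box cracks if they are pressed together with more than 32 N.
- catch_left (a point): Inner tip, underside, of the flat catch of the springy hook outside the box's +y end (24 mm wide). Upright it is 49 mm from the box's middle and 6.5 mm above the rim; it gives 3 mm outward as the lid's end passes and springs back. More than 8 mm overbends it. Above the catch (1.5 mm thick) the head slopes outward by 5 mm over 10 mm.
- catch_right (a point): The same for the hook at the -y end. Passing both hooks takes 13 to 25 N of push in all, depending on friction; the force builds over the last 9 mm of travel and peaks about 3 mm above fully home, then drops by several N: the click. The two sides may click one after the other.
- lid: The lid that fits: grey plastic, about 90 g (varies), lying right way up. Origin: centre of the underside of its hollow plug (59 x 89 mm, 20 mm deep, lowest 4 mm 2 mm smaller all round as lead-in); z up; y along its length. Plate above it 74 (x) x 104 (y) x 5 mm, end edges bevelled below. Either way round fits. Fully home its origin is 20 mm below the box's rim.
- lid_grip (a point): Middle of the top of the lid's grip rib, 47 mm above the lid's origin. The rib, 14 (x) x 50 (y) x 22 mm, stands in the middle of the plate; grip it across its 14 mm.
- lid_end_a (a point): On the underside of the lid's plate near its +y end, 50 mm from the middle. It is level with the box's rim when that side is fully home; the hook has room to close when it is under 2 mm above the rim.
- lid_end_b (a point): The same near the lid's -y end.
- small_lid: A spare lid of another box, same look and height but only 76 mm long in y (plate 74 x 76 mm): not to be used. Origin as for the lid.
- piston: Aluminium piston, 76 mm across, 48 mm high; origin under its centre. Leave alone.
- liner: Steel ring, 68 mm across, 30 mm high; origin under its centre. Leave alone.
- conrod: Steel connecting rod lying flat, about 160 mm long, 20 mm high; origin at its middle, underside. Leave alone.
- jar: Amber glass jar, 68 mm across, 85 mm high; origin under its centre. Leave alone.
- wrench: Steel wrench lying flat; origin at its middle. Leave alone.
- socket: Steel socket standing upright, 26 mm across, 38 mm high; origin under its centre. Leave alone.
There are look-alikes about, which are no part of the job. Leave any purple look-alike of the lid alone.

How it is judged:
By the outcome, as a careful person would: the job done as asked, in the order asked, and still so for the second after the job is handed in, with the robot touching nothing.
It also fails if it takes over 61 s, if anything falls off the work surface, if the arm or the gripper's body presses on something with over 40 N, if the wrist force passes 120 N, or if a joint passes its speed limit or range.

## Working session

There is one attempt and no reset: what is moved stays moved. The work goes in short steps, Python scripts to look and compute and a tool call to move; the robot and the scene stay as the last step left them, time stands still between calls to the robot, and variables do not carry over. Pictures are saved under pics/ and viewed, at most 10 in all, crops included, and the job is handed in when it is done.

Besides the shell and the picture viewer there is one more tool, called after "Request:" as name(argument=value, ...), one argument or row to a line, values as JSON. jog_arm: Moves the arm, as the interface text tells. Scaled input: -1 to 1 covers 50 mm each way for a shift and 6 degrees each way for a turn. Its arguments: {"type":"object","properties":{"increments":{"type":"array"},"squeeze":{"type":"number"}},"required":["increments"]}

```bash
mkdir -p pics; ls; python3 - <<'E'
from cell import bot
import cv2,numpy as np
s=bot.observe();print({k:np.round(v,3) for k,v in s.items()})
for c in("top","side"):
    im=bot.snapshot(c);cv2.imwrite(f"pics/{c}0.png",im[:,:,::-1])
    for n in("lid","small_lid","lid_grip","lid_end_a","box_mouth","catch_left","catch_right","mount_plate"):
        print(c,n,[(np.round(d["point"],3).tolist(),round(d["p"],2)) for d in bot.tip_of(n,c)])
E
```

```text
pics
{'time': np.float64(0.0), 'joints': array([-1.3  ,  0.049,  0.098,  1.622, -0.   ,  1.443]), 'joint_vel': array([ 0.   ,  0.   , -0.   ,  0.   ,  0.   ,  0.001]), 'tau': array([ 0.0000e+00, -3.3879e+01,  3.2001e+01,  2.0000e-02, -0.0000e+00,
       -0.0000e+00]), 'tcp_pos': array([ 0.204, -0.483,  0.23 ]), 'eef_rot': array([[ 0.922,  0.388, -0.001],
       [ 0.388, -0.922,  0.002],
       [ 0.   , -0.002, -1.   ]]), 'force': array([ 0.346,  0.9  , -0.337]), 'moment': array([ 0.041,  0.042, -0.038]), 'gripper_force': np.float64(0.0), 'opening': np.float64(1.005)}
top lid [([0.301, 0.163, -0.002], 0.87), ([0.582, 0.304, 0.001], 0.73), ([0.323, 0.46, -0.001], 0.63)]
top small_lid [([0.445, 0.132, 0.001], 0.93)]
top lid_grip [([0.322, 0.456, 0.045], 0.87), ([0.301, 0.161, 0.043], 0.84), ([0.588, 0.302, 0.048], 0.7)]
top lid_end_a [([0.306, 0.507, 0.019], 0.86), ([0.597, 0.351, 0.018], 0.82), ([0.583, 0.258, 0.023], 0.7), ([0.327, 0.118, 0.022], 0.64), ([0.335, 0.415, 0.023], 0.63), ([0.272, 0.201, 0.02], 0.61), ([0.58, 0.3, 0.005], 0.47)]
top box_mouth [([0.592, -0.08, 0.065], 0.85)
[... 224 characters left out ...]
.301, 0.163, 0.002], 0.59)]
side small_lid [([0.446, 0.132, 0.002], 0.65)]
side lid_grip [([0.3, 0.16, 0.051], 0.96), ([0.324, 0.453, 0.052], 0.86), ([0.587, 0.306, 0.044], 0.67), ([0.59, -0.083, 0.065], 0.54), ([0.59, -0.081, -0.003], 0.21)]
side lid_end_a [([0.325, 0.12, 0.022], 0.9), ([0.312, 0.505, 0.02], 0.67), ([0.598, 0.353, 0.019], 0.62), ([0.335, 0.405, 0.018], 0.6), ([0.576, 0.256, 0.019], 0.59), ([0.273, 0.203, 0.017], 0.58)]
side box_mouth [([0.59, -0.084, 0.066], 0.97), ([0.591, 0.304, -0.001], 0.26)]
side catch_left []
side catch_right [([0.599, -0.133, 0.072], 0.63), ([0.681, 0.129, 0.002], 0.55)]
side mount_plate [([0.598, -0.133, 0.074], 0.61), ([0.592, -0.079, -0.0], 0.55)]
```

View pics/top0.png

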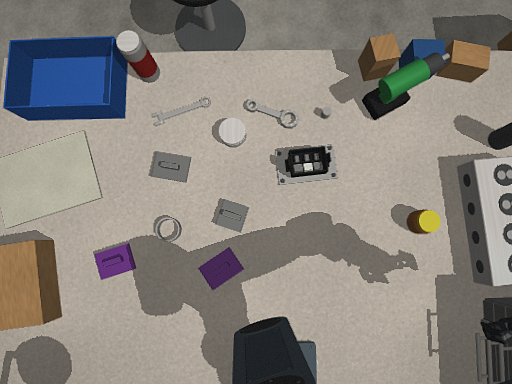

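View pics/side0.png

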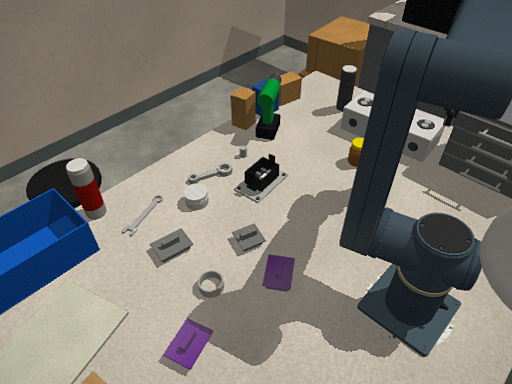

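```bash
cat > h.py <<'E'
import numpy as np,cv2
from cell import bot
def proj(c,P):
    k=bot.get_calibration(c) if isinstance(c,str) else c
    X=np.atleast_2d(P)@np.array(k["R"]).T+k["t"]; q=X[:,:2]/X[:,2:]
    q=q*(1+k["k1"]*(q**2).sum(1,keepdims=True)); return q*[k["fx"],k["fy"]]+[k["cx"],k["cy"]]
def unproj(c,uv,z):
    "pixel -> world at height z"
    k=bot.get_calibration(c) if isinstance(c,str) else c
    d=(np.atleast_2d(uv)-[k["cx"],k["cy"]])/[k["fx"],k["fy"]]; q=d.copy()
    for _ in range(20): q=d/(1+k["k1"]*(q**2).sum(1,keepdims=True))
    R=np.array(k["R"]); r=np.c_[q,np.ones(len(q))]@R; o=-R.T@k["t"]
    return o+r*((z-o[2])/r[:,2])[:,None]
E
python3 - <<'E'
from h import *
for c in("top","side"):
    print(c,np.round(proj(c,[[.301,.162,.047],[.584,.304,.047],[.323,.458,.047],[.445,.132,.047],[.592,-.08,.066]])).tolist(), {k:np.round(v,3).tolist() for k,v in bot.get_calibration(c).items()})
E
```

```text
top [[220.0, 269.0], [169.0, 166.0], [111.0, 261.0], [231.0, 215.0], [308.0, 160.0]] {'fx': 390.582, 'fy': 390.582, 'cx': 264.214, 'cy': 186.547, 'k1': -0.063, 'R': [[-0.013, -1.0, 0.002], [-0.992, 0.012, -0.128], [0.128, -0.003, -0.992]], 't': [0.046, 0.523, 1.057]}
side [[279.0, 266.0], [170.0, 239.0], [186.0, 338.0], [248.0, 231.0], [261.0, 168.0]] {'fx': 400.1, 'fy': 400.1, 'cx': 252.873, 'cy': 191.744, 'k1': -0.01, 'R': [[-0.72, -0.694, -0.01], [-0.478, 0.506, -0.718], [0.503, -0.512, -0.696]], 't': [0.398, 0.293, 1.024]}
```

The candidates are grey (169,166), grey (231,215), purple (220,269) and purple (113,261). The grey one at (169,166), near (0.584, 0.304), looks like the longer lid, and (231,215) is the short spare. I'll confirm this with an enlarged crop.

```bash
python3 - <<'E'
from h import *
im=cv2.imread("pics/top0.png")
cv2.imwrite("pics/crop1.png",cv2.resize(im[140:240,140:260],None,fx=6,fy=6,interpolation=cv2.INTER_CUBIC))
g=cv2.cvtColor(im,cv2.COLOR_BGR2GRAY);hs=cv2.cvtColor(im,cv2.COLOR_BGR2HSV)
for (u,v) in((169,166),(231,215)):
    w=np.zeros_like(g);w[v-25:v+26,u-28:u+29]=1
    m=((g<135)&(w>0)).astype(np.uint8)
    cs,_=cv2.findContours(m,cv2.RETR_EXTERNAL,cv2.CHAIN_APPROX_NONE)
    c=max(cs,key=cv2.contourArea);b=cv2.boxPoints(cv2.minAreaRect(c));P=unproj("top",b,.025)
    e=np.diff(np.r_[P,P[:1]],axis=0)[:,:2]
    print(np.round(P.mean(0),4),np.round(np.linalg.norm(e,axis=1),3),np.round(np.degrees(np.arctan2(e[:,1],e[:,0])),1))
E
```

```text
[0.5874 0.3081 0.025 ] [0.075 0.113 0.075 0.112] [  -8.3 -100.8  170.9   79.4]
[0.4481 0.1366 0.025 ] [0.075 0.088 0.075 0.087] [ -18.4 -109.1  161.1   71. ]
```

View pics/crop1.png

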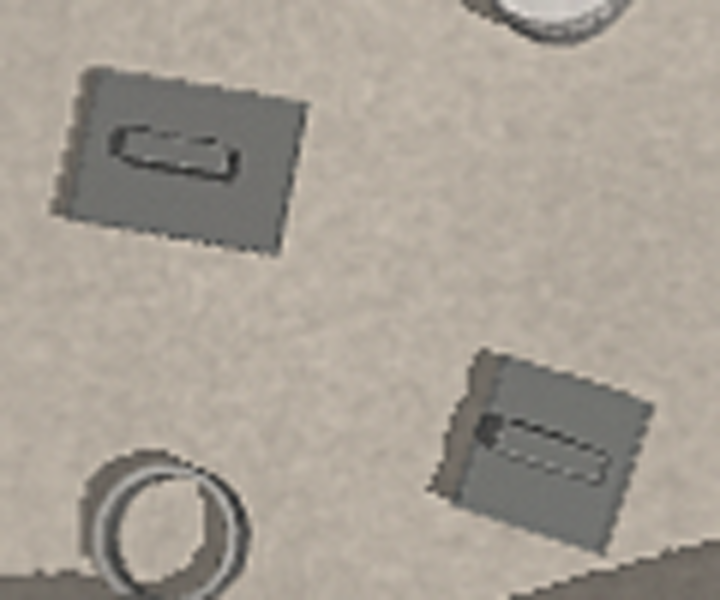

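The crop confirms it. The lid at upper left, top-picture (169,166), measures about 104 mm plus shadow, so it is the long one. The lid at lower right, (231,215), is 76 mm plus shadow, so it is the spare.

```bash
cat >> h.py <<'E'
from scipy.spatial.transform import Rotation as Ro
def plan(pos,yaw,n,p0=None,R0=None):
    "rows to TCP pos, tool pointing down, tool-x heading yaw (deg, world), from the measured pose"
    s=bot.observe(); p=np.array(s["tcp_pos"] if p0 is None else p0); R=np.array(s["eef_rot"] if R0 is None else R0)
    a=np.radians(yaw); T=np.array([[np.cos(a),np.sin(a),0],[np.sin(a),-np.cos(a),0],[0,0,-1.]])
    w=Ro.from_matrix(R.T@T).as_rotvec()/n; d=(np.array(pos)-p)/n
    for i in range(n):
        print("[%s]"%", ".join("%.3f"%v for v in np.r_[R.T@d/.05,np.degrees(w)/6])); R=R@Ro.from_rotvec(w).as_matrix()
E
python3 - <<'E'
from h import *
k=bot.get_calibration("wrist");R=np.array(k["R"]);o=-R.T@k["t"];s=bot.observe()
E_=np.array(s["eef_rot"]);print("cam in tool",E_.T@(o-s["tcp_pos"]),"\n",E_.T@R.T,k["fx"])
plan([.585,.304,.23],80,19)
E
```

```text
cam in tool [ 0.08236341 -0.00089042 -0.14226102] 
 [[ 1.79151298e-04 -9.47414942e-01 -3.20007650e-01]
 [ 9.99999920e-01  5.53534313e-05  3.95954959e-04]
 [-3.57420123e-04 -3.20007695e-01  9.47414876e-01]] 337.921980617802
[0.692, -0.608, 0.001, 0.000, -0.000, -0.501]
[0.723, -0.571, 0.001, 0.000, -0.000, -0.501]
[0.752, -0.533, 0.001, 0.000, -0.000, -0.501]
[0.779, -0.492, 0.001, 0.000, -0.000, -0.501]
[0.803, -0.451, 0.001, 0.000, -0.000, -0.501]
[0.826, -0.408, 0.001, 0.000, -0.000, -0.501]
[0.846, -0.364, 0.001, 0.000, -0.000, -0.501]
[0.864, -0.319, 0.001, 0.000, -0.000, -0.501]
[0.880, -0.273, 0.001, 0.000, -0.000, -0.501]
[0.893, -0.227, 0.001, 0.000, -0.000, -0.501]
[0.903, -0.180, 0.001, 0.000, -0.000, -0.501]
[0.912, -0.132, 0.001, 0.000, -0.000, -0.501]
[0.917, -0.084, 0.001, 0.000, -0.000, -0.501]
[0.921, -0.036, 0.001, 0.000, -0.000, -0.501]
[0.921, 0.013, 0.001, 0.000, -0.000, -0.501]
[0.919, 0.061, 0.001, 0.000, -0.000, -0.501]
[0.915, 0.109, 0.001, 0.000, -0.000, -0.501]
[0.908, 0.157, 0.001, 0.000, -0.000, -0.501]
[0.898, 0.204, 0.001, 0.000, -0.000, -0.501]
```

```bash
python3 - <<'E'
from h import *
plan([.597,-.125,.24],98,12)
E
```

```text
[0.836, -0.297, -0.014, 0.000, -0.000, -1.044]
[0.863, -0.204, -0.014, 0.000, -0.000, -1.044]
[0.880, -0.108, -0.014, 0.000, -0.000, -1.044]
[0.887, -0.012, -0.014, 0.000, -0.000, -1.044]
[0.883, 0.085, -0.014, 0.000, -0.000, -1.044]
[0.868, 0.181, -0.014, 0.000, -0.000, -1.044]
[0.843, 0.275, -0.014, 0.000, -0.000, -1.044]
[0.808, 0.365, -0.014, 0.000, -0.000, -1.044]
[0.764, 0.451, -0.014, 0.000, -0.000, -1.044]
[0.710, 0.532, -0.014, 0.000, -0.000, -1.044]
[0.648, 0.606, -0.014, 0.000, -0.000, -1.044]
[0.578, 0.673, -0.014, 0.000, -0.000, -1.044]
```

Request:
jog_arm(
  increments=[
    [0.84,-0.3,-0.014,0,0,-1,-1],
    [0.86,-0.21,-0.014,0,0,-1,-1],
    [0.88,-0.11,-0.014,0,0,-1,-1],
    [0.88,-0.02,-0.014,0,0,-1,-1],
    [0.88,0.07,-0.014,0,0,-1,-1],
  ],
)

```text
time: 1.52
tcp_pos: [0.3686, -0.3339, 0.235]
eef_rot: [[0.601, 0.799, 0.0], [0.799, -0.601, -0.0], [-0.0, 0.001, -1.0]]
force: [1.1, 0.1, 0.6]
opening: 1.004
gripper_force: 0.0
```

Request:
jog_arm(
  increments=[
    [0.87,0.16,-0.014,0,0,-1,-1],
    [0.85,0.25,-0.014,0,0,-1,-1],
    [0.82,0.34,-0.014,0,0,-1,-1],
    [0.78,0.42,-0.014,0,0,-1,-1],
    [0.73,0.5,-0.014,0,0,-1,-1],
  ],
)

```text
time: 2.15
tcp_pos: [0.532, -0.1843, 0.2384]
eef_rot: [[0.121, 0.993, 0.0], [0.993, -0.121, -0.0], [-0.0, 0.0, -1.0]]
force: [0.0, -0.7, -0.2]
opening: 1.003
gripper_force: 0.0
```

```bash
python3 - <<'E'
from h import *
s=bot.observe();print(s["time"],s["tcp_pos"],np.degrees(np.arctan2(s["eef_rot"][1][0],s["eef_rot"][0][0])))
plan([.597,-.125,.24],98,3)
E
```

```text
2.15 [ 0.5320239  -0.1843052   0.23839566] 83.0505643918942
[0.445, 0.382, -0.011, 0.001, 0.001, -0.831]
[0.410, 0.419, -0.011, 0.001, 0.001, -0.831]
[0.372, 0.453, -0.011, 0.001, 0.001, -0.831]
```

Request:
jog_arm(
  increments=[
    [0.44,0.38,-0.01,0,0,-0.83,-1],
    [0.41,0.42,-0.01,0,0,-0.83,-1],
    [0.37,0.45,-0.01,0,0,-0.83,-1],
    [0,0,0,0,0,0,-1],
  ],
)

```text
time: 2.65
tcp_pos: [0.5969, -0.1252, 0.2392]
eef_rot: [[-0.138, 0.99, -0.0], [0.99, 0.138, 0.0], [0.0, -0.0, -1.0]]
force: [0.1, -0.8, -0.1]
opening: 0.998
gripper_force: 0.0
```

```bash
python3 - <<'E'
from h import *
s=bot.observe();print(s["time"],s["tcp_pos"],s["force"],np.degrees(np.arctan2(s["eef_rot"][1][0],s["eef_rot"][0][0])))
import pickle;k=bot.get_calibration("wrist");im=bot.snapshot("wrist");cv2.imwrite("pics/w_box.png",im[:,:,::-1]);pickle.dump(k,open("kbox.pkl","wb"))
for n in("box_mouth","catch_left","catch_right","mount_plate"):
    print(n,[(np.round(d["point"],4).tolist(),round(d["p"],2)) for d in bot.tip_of(n,"wrist")])
plan([.585,.304,.24],80,9)
E
```

```text
2.65 [ 0.59689061 -0.12520271  0.23920005] [ 0.11925329 -0.75810198 -0.05119308] 97.93418180435414
box_mouth [([0.5896, -0.0868, 0.0705], 0.96)]
catch_left [([0.5847, -0.0324, 0.0705], 0.7)]
catch_right [([0.5953, -0.1372, 0.0755], 0.63)]
mount_plate [([0.5893, -0.0821, 0.0004], 0.98), ([0.7433, 0.0104, 0.0013], 0.5)]
[0.953, 0.106, -0.000, -0.000, 0.000, 0.328]
[0.956, 0.073, -0.000, -0.000, 0.000, 0.328]
[0.958, 0.040, -0.000, -0.000, 0.000, 0.328]
[0.959, 0.007, -0.000, -0.000, 0.000, 0.328]
[0.959, -0.026, -0.000, -0.000, 0.000, 0.328]
[0.957, -0.059, -0.000, -0.000, 0.000, 0.328]
[0.954, -0.091, -0.000, -0.000, 0.000, 0.328]
[0.951, -0.124, -0.000, -0.000, 0.000, 0.328]
[0.946, -0.157, -0.000, -0.000, 0.000, 0.328]
```

View pics/w_box.png

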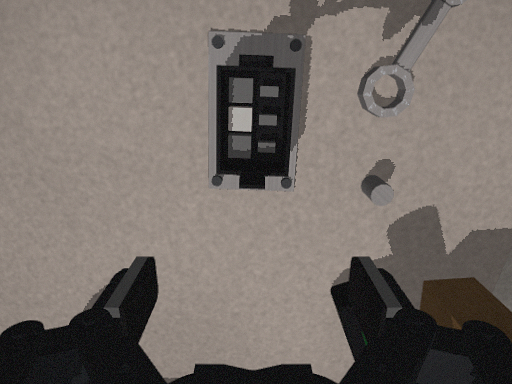

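The wrist picture shows the box at about (256,120), its plate spanning (209..310, 31..188), and hooks at (256,60) and (253,182). I'll fit the known outlines to the edges.

```bash
cat >> h.py <<'E'
from scipy.optimize import minimize
def fit(k,im,rects,x0,win,name,step=(.004,.004,2)):
    "rects: (cx_off, cy_off, wx, wy, z); chamfer fit of x, y, yaw(deg)"
    L=cv2.cvtColor(im,cv2.COLOR_BGR2GRAY); e=cv2.Canny(cv2.GaussianBlur(L,(3,3),0),30,90); d=cv2.distanceTransform(255-e,cv2.DIST_L2,5)
    t=np.linspace(-.5,.5,41)
    def pts(p):
        a=np.radians(p[2]);o=[]
        for ox,oy,w,h,z in rects:
            q=np.r_[np.c_[t*w,0*t+h/2],np.c_[t*w,0*t-h/2],np.c_[0*t+w/2,t*h],np.c_[0*t-w/2,t*h]]+[ox,oy]
            o.append(np.c_[p[0]+q[:,0]*np.cos(a)-q[:,1]*np.sin(a),p[1]+q[:,0]*np.sin(a)+q[:,1]*np.cos(a),0*q[:,0]+z])
        return np.vstack(o)
    def cost(p):
        uv=proj(k,pts(p)).astype(np.float32)
        return np.minimum(cv2.remap(d,uv[:,:1],uv[:,1:],cv2.INTER_LINEAR,borderValue=9),5).mean()
    best=None
    for dx in(-4,0,4):
        for dy in(-4,0,4):
            for da in(-3,0,3):
                b=np.array(x0)+[dx/1e3,dy/1e3,da]
                r=minimize(cost,b,method="Nelder-Mead",options=dict(initial_simplex=b+np.vstack([np.zeros(3),np.diag(step)]),xatol=1e-5))
                if best is None or r.fun<best.fun: best=r
    print(name,np.round(best.x,4),"cost",round(best.fun,2))
    u0,v0,u1,v1=win; S=4; o=cv2.resize(im[v0:v1,u0:u1],None,fx=S,fy=S,interpolation=cv2.INTER_CUBIC)
    for u,v in (proj(k,pts(best.x))-[u0,v0]+.5)*S: cv2.circle(o,(int(u),int(v)),1,(0,255,0),-1)
    cv2.imwrite(f"pics/{name}.png",o); return best.x
E
python3 - <<'E'
from h import *
import pickle
k=pickle.load(open("kbox.pkl","rb"));im=cv2.imread("pics/w_box.png")
w=(190,15,330,200)
fit(k,im,[(0,0,.1,.17,.006)],[.590,-.082,8],w,"b_plate")
fit(k,im,[(0,0,.07,.1,.066),(0,0,.062,.092,.066)],[.590,-.082,8],w,"b_rim")
fit(k,im,[(0,0,.1,.17,.006),(0,0,.07,.1,.066),(0,0,.062,.092,.066)],[.590,-.082,8],w,"b_all")
E
```

```text
b_plate [ 0.5996 -0.0788  7.2758] cost 1.99
b_rim [ 0.6043 -0.0939  5.6764] cost 2.35
b_all [ 0.5918 -0.0824  6.0463] cost 2.61
```

Request:
jog_arm(
  increments=[
    [0.95,0.1,0,0,0,0.33,-1],
    [0.95,0.07,0,0,0,0.33,-1],
    [0.95,0.04,0,0,0,0.33,-1],
    [0.95,0,0,0,0,0.33,-1],
    [0.95,-0.03,0,0,0,0.33,-1],
  ],
)

```text
time: 3.52
tcp_pos: [0.5886, 0.1117, 0.2402]
eef_rot: [[0.04, 0.999, 0.001], [0.999, -0.04, -0.0], [-0.0, 0.001, -1.0]]
force: [0.5, -0.7, 0.5]
opening: 0.999
gripper_force: 0.0
```

View pics/b_all.png

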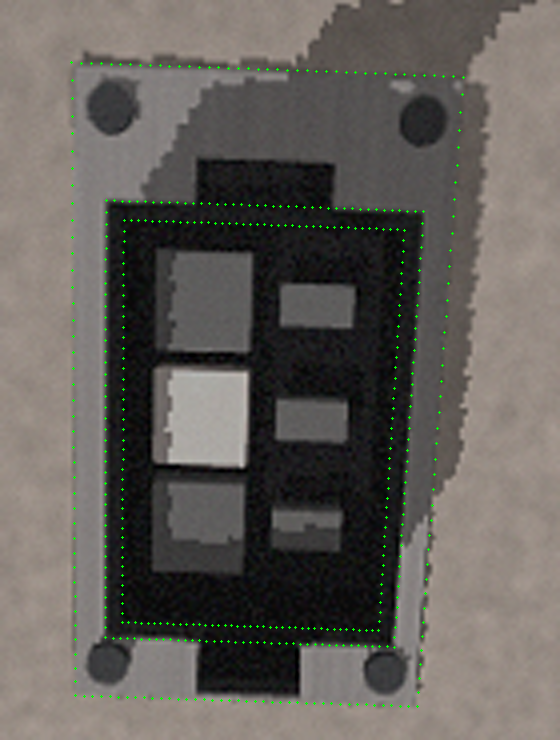

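The overlay sits on the plate and rim edges, so the box is at (0.5918, -0.0824) with yaw 6.0°. The hook detections give 5.8°, which agrees. Next, the lid.

```bash
python3 - <<'E'
from h import *
plan([.580,.275,.24],80,4)
E
```

```text
[0.814, -0.076, 0.001, 0.001, 0.000, 0.322]
[0.811, -0.103, 0.001, 0.001, 0.000, 0.322]
[0.807, -0.130, 0.001, 0.001, 0.000, 0.322]
[0.802, -0.157, 0.001, 0.001, 0.000, 0.322]
```

Request:
jog_arm(
  increments=[
    [0.81,-0.08,0,0,0,0.32,-1],
    [0.81,-0.1,0,0,0,0.32,-1],
    [0.81,-0.13,0,0,0,0.32,-1],
    [0.8,-0.16,0,0,0,0.32,-1],
    [0,0,0,0,0,0,-1],
  ],
)

```text
time: 4.15
tcp_pos: [0.579, 0.2761, 0.2396]
eef_rot: [[0.167, 0.986, -0.0], [0.986, -0.167, 0.0], [0.0, -0.0, -1.0]]
force: [0.0, -0.4, 0.2]
opening: 1.004
gripper_force: 0.0
```

```bash
python3 - <<'E'
from h import *
s=bot.observe();print(s["time"],s["tcp_pos"],np.degrees(np.arctan2(s["eef_rot"][1][0],s["eef_rot"][0][0])))
import pickle;k=bot.get_calibration("wrist");im=bot.snapshot("wrist")[:,:,::-1].copy();cv2.imwrite("pics/w_lid.png",im);pickle.dump(k,open("klid.pkl","wb"))
for n in("lid","lid_grip","lid_end_a"):
    print(n,[(np.round(d["point"],4).tolist(),round(d["p"],2)) for d in bot.tip_of(n,"wrist")])
u,v=proj(k,[.585,.304,.025])[0].astype(int);print(u,v)
w=(max(u-80,0),max(v-75,0),u+80,v+75)
fit(k,im,[(0,0,.074,.104,.025)],[.585,.304,-10],w,"l_plate")
x=fit(k,im,[(0,0,.074,.104,.025),(0,0,.014,.05,.047)],[.585,.304,-10],w,"l_all")
plan([x[0],x[1],.10],90+x[2],4)
E
```

```text
4.15 [0.57898326 0.2761457  0.23961199] 80.36404469670055
lid [([0.5844, 0.2998, 0.0015], 0.79), ([0.2967, 0.1625, 0.001], 0.76)]
lid_grip [([0.5905, 0.3031, 0.0468], 0.73)]
lid_end_a [([0.3257, 0.1166, 0.0202], 0.85), ([0.2752, 0.204, 0.0216], 0.85), ([0.5755, 0.2568, 0.0177], 0.77), ([0.3382, 0.4111, 0.0186], 0.76), ([0.595, 0.353, 0.0177], 0.71), ([0.6858, 0.1306, 0.001], 0.69)]
254 131
l_plate [  0.587    0.304  -11.2561] cost 1.01
l_all [  0.5867   0.3035 -11.0273] cost 1.93
[0.157, 0.007, 0.700, 0.001, 0.001, 0.048]
[0.157, 0.007, 0.700, 0.001, 0.001, 0.048]
[0.157, 0.006, 0.700, 0.001, 0.001, 0.048]
[0.157, 0.005, 0.700, 0.001, 0.001, 0.048]
```

View pics/l_all.png

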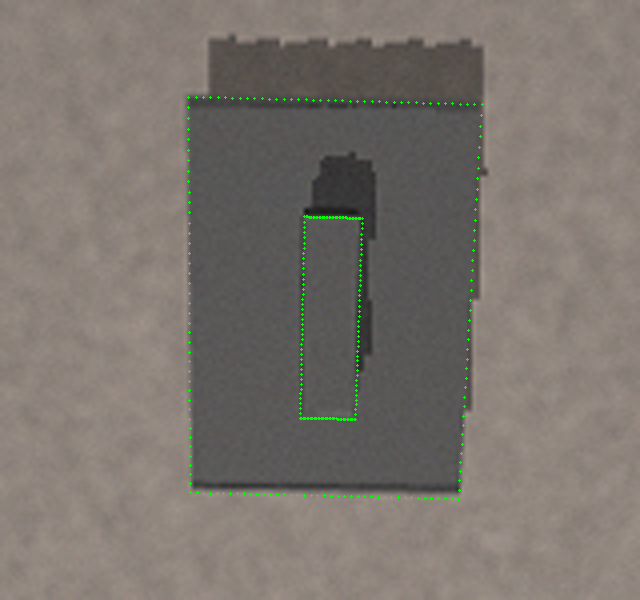

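Fitted lid pose: (0.5867, 0.3037), yaw -11°. Descending to the rib.

Request:
jog_arm(
  increments=[
    [0.16,0.01,0.8,0,0,0.05,-1],
    [0.16,0.01,0.8,0,0,0.05,-1],
    [0.16,0.01,0.8,0,0,0.05,-1],
    [0.16,0.01,0.8,0,0,0.04,-1],
    [0,0,0,0,0,0,-1],
  ],
)

```text
time: 4.97
tcp_pos: [0.5843, 0.3029, 0.075]
eef_rot: [[0.191, 0.982, -0.009], [0.982, -0.191, -0.004], [-0.005, -0.008, -1.0]]
force: [-0.1, -0.5, 0.6]
opening: 0.999
gripper_force: 0.0
```

```bash
python3 - <<'E'
from h import *
s=bot.observe();print(s["tcp_pos"],s["force"],np.degrees(np.arctan2(s["eef_rot"][1][0],s["eef_rot"][0][0])))
plan([.5868,.3037,.0268],78.9,2)
E
```

```text
[0.58425063 0.30292215 0.07500203] [-0.11279682 -0.45875322  0.62771594] 78.9949090079902
[0.015, 0.027, 0.482, -0.038, 0.026, 0.008]
[0.014, 0.025, 0.482, -0.038, 0.026, 0.008]
```

Request:
jog_arm(
  increments=[
    [0.015,0.03,0.48,0,0,0,-1],
    [0.015,0.025,0.43,0,0,0,-1],
    [0,0,0,0,0,0,-1],
  ],
)

```text
time: 5.35
tcp_pos: [0.5901, 0.305, 0.0346]
eef_rot: [[0.191, 0.982, -0.001], [0.982, -0.191, -0.001], [-0.001, -0.001, -1.0]]
force: [-0.0, 0.1, 0.3]
opening: 0.997
gripper_force: 0.0
```

```bash
python3 - <<'E'
from h import *
s=bot.observe();print(s["tcp_pos"],s["force"],s["joints"])
plan([.5868,.3037,.0268],78.9,1)
E
```

```text
[0.59013926 0.30503175 0.03457583] [-0.03647617  0.0890452   0.29845346] [ 3.76294316e-01  4.51120557e-01  1.86498883e-01  1.30761514e+00
 -2.31029738e-04  2.13922447e+00]
[-0.039, -0.060, 0.156, -0.010, 0.009, 0.015]
```

Request:
jog_arm(
  increments=[
    [-0.04,-0.06,0.155,0,0,0,-1],
    [0,0,0,0,0,0,-1],
    [0,0,0,0,0,0,-1],
  ],
)

```text
time: 5.72
tcp_pos: [0.5874, 0.3051, 0.0276]
eef_rot: [[0.19, 0.982, 0.001], [0.982, -0.19, 0.001], [0.001, 0.001, -1.0]]
force: [0.3, 0.8, -1.0]
opening: 1.001
gripper_force: 0.0
```

Request:
jog_arm(
  increments=[
    [0,0,0,0,0,0,1],
    [0,0,0,0,0,0,1],
    [0,0,0,0,0,0,1],
    [0,0,0,0,0,0,1],
    [0,0,0,0,0,0,1],
  ],
  squeeze=70,
)

```text
time: 6.35
tcp_pos: [0.5872, 0.305, 0.0268]
eef_rot: [[0.19, 0.982, 0.0], [0.982, -0.19, 0.0], [0.0, 0.0, -1.0]]
force: [0.3, -0.1, 0.4]
opening: 0.142
gripper_force: 72.2
```

```bash
python3 - <<'E'
from h import *
s=bot.observe();print(s["time"],s["tcp_pos"],s["force"],s["opening"],s["gripper_force"])
E
```

```text
6.35 [0.58716455 0.30501814 0.02678525] [ 0.33832304 -0.06827987  0.42253237] 0.14229623700056937 72.21712946891785
```

Request:
jog_arm(
  increments=[
    [0,0,-0.3,0,0,0,1],
    [0,0,-0.7,0,0,0,1],
    [0,0,-0.9,0,0,0,1],
    [0,0,-0.9,0,0,0,1],
    [0,0,-0.4,0,0,0,1],
  ],
)

```text
time: 6.98
tcp_pos: [0.5884, 0.3055, 0.1919]
eef_rot: [[0.19, 0.982, 0.006], [0.982, -0.19, 0.003], [0.004, 0.006, -1.0]]
force: [0.8, 0.0, -0.6]
opening: 0.153
gripper_force: 72.1
```

```bash
python3 - <<'E'
from h import *
s=bot.observe();print(s["time"],s["tcp_pos"],s["force"],s["moment"],s["opening"],s["gripper_force"])
plan([.5917,-.081,.18],96.05,10)
E
```

```text
6.975 [0.58837115 0.305536   0.1918835 ] [ 0.80108768  0.03900356 -0.60956698] [-0.00707897 -0.00262312 -0.00391726] 0.15292743035084064 72.0744788646698
[-0.758, 0.153, 0.022, 0.006, -0.003, -0.283]
[-0.762, 0.130, 0.022, 0.006, -0.003, -0.283]
[-0.766, 0.108, 0.022, 0.006, -0.003, -0.283]
[-0.768, 0.085, 0.022, 0.006, -0.003, -0.283]
[-0.771, 0.062, 0.022, 0.006, -0.003, -0.283]
[-0.772, 0.039, 0.023, 0.006, -0.003, -0.283]
[-0.773, 0.017, 0.023, 0.006, -0.003, -0.283]
[-0.773, -0.006, 0.023, 0.006, -0.003, -0.283]
[-0.773, -0.029, 0.023, 0.006, -0.003, -0.283]
[-0.771, -0.052, 0.024, 0.006, -0.003, -0.283]
```

Request:
jog_arm(
  increments=[
    [-0.76,0.15,0.02,0,0,-0.28,1],
    [-0.76,0.13,0.02,0,0,-0.28,1],
    [-0.77,0.11,0.01,0,0,-0.28,1],
    [-0.77,0.085,0.01,0,0,-0.28,1],
    [-0.77,0.06,0.01,0,0,-0.28,1],
  ],
)

```text
time: 7.6
tcp_pos: [0.5882, 0.1102, 0.1841]
eef_rot: [[0.043, 0.999, 0.001], [0.999, -0.043, 0.0], [0.0, 0.001, -1.0]]
force: [0.9, -0.2, -0.4]
opening: 0.144
gripper_force: 71.9
```

Request:
jog_arm(
  increments=[
    [-0.77,0.04,0.01,0,0,-0.28,1],
    [-0.77,0.02,0.01,0,0,-0.28,1],
    [-0.77,0,0.01,0,0,-0.28,1],
    [-0.77,-0.03,0.01,0,0,-0.28,1],
    [-0.7,-0.05,0,0,0,-0.28,1],
  ],
)

```text
time: 8.22
tcp_pos: [0.5897, -0.0791, 0.182]
eef_rot: [[-0.103, 0.995, 0.001], [0.995, 0.103, -0.0], [-0.0, 0.001, -1.0]]
force: [0.1, -0.4, -0.6]
opening: 0.14
gripper_force: 71.9
```

Request:
jog_arm(
  increments=[
    [0,0,0,0,0,0,1],
    [0,0,0,0,0,0,1],
  ],
)

```text
time: 8.48
tcp_pos: [0.5898, -0.0775, 0.1817]
eef_rot: [[-0.102, 0.995, 0.0], [0.995, 0.102, 0.001], [0.0, 0.001, -1.0]]
force: [-0.1, -0.2, -1.7]
opening: 0.149
gripper_force: 71.9
```

```bash
python3 - <<'E'
from h import *
s=bot.observe();print(s["time"],s["tcp_pos"],s["force"],s["moment"])
plan([.5917,-.081,.14],96.05,1)
for c in("wrist","side","top"):
    k=bot.get_calibration(c);im=bot.snapshot(c)[:,:,::-1].copy();cv2.imwrite(f"pics/{c}1.png",im)
    for n in("lid","lid_end_a","lid_grip","box_mouth","catch_left","mount_plate"): print(c,n,[(np.round(d["point"],4).tolist(),round(d["p"],2)) for d in bot.tip_of(n,c) if abs(d["point"][1]+.08)<.09])
E
```

```text
8.475 [ 0.58976626 -0.07751239  0.18166426] [-0.08660528 -0.20314815 -1.73797682] [-0.00711709  0.03133422 -0.01607316]
[-0.074, 0.031, 0.833, 0.005, -0.004, -0.034]
wrist lid [([0.5863, -0.0818, 0.1567], 0.63)]
wrist lid_end_a [([0.5941, -0.1267, 0.1759], 0.97), ([0.5843, -0.0288, 0.1746], 0.65)]
wrist lid_grip [([0.5916, -0.0776, 0.1997], 0.6)]
wrist box_mouth []
wrist catch_left [([0.5847, -0.0309, 0.0728], 0.9)]
wrist mount_plate []
side lid [([0.5904, -0.0771, 0.1545], 0.59), ([0.586, -0.0335, 0.0707], 0.23)]
side lid_end_a [([0.583, -0.0297, 0.1754], 0.72), ([0.5889, -0.076, 0.0011], 0.71), ([0.5943, -0.131, 0.1777], 0.63)]
side lid_grip [([0.5902, -0.0792, 0.194], 0.94), ([0.5859, -0.0335, 0.0732], 0.28)]
side box_mouth [([0.5924, -0.0846, 0.0691], 0.79)]
side catch_left [([0.5872, -0.0328, 0.0703], 0.47)]
side mount_plate [([0.5934, -0.0797, -0.0], 0.87)]
top lid [([0.5828, -0.0774, 0.1566], 0.61)]
top lid_end_a [([0.5821, -0.0308, 0.1675], 0.77)]
top lid_grip [([0.5876, -0.0802, 0.2019], 0.63)]
top box_mouth []
top catch_left [([0.5834, -0.0327, 0.0707], 0.56)]
top mount_plate [([0.5931, -0.0839, -0.0038], 0.62)]
```

View pics/wrist1.png

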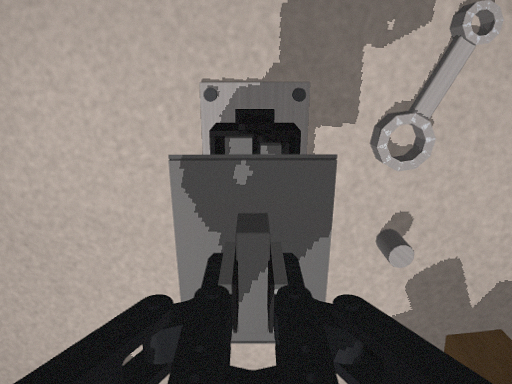

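The lid hangs square in the grip. Its far edge runs (169,155)–(337,155), and the plate's far edge runs (201,80)–(308,82). I'll check both against the planned pose.

```bash
python3 - <<'E'
from h import *
s=bot.observe();R=np.array(s["eef_rot"]);p=np.array(s["tcp_pos"])
k=bot.get_calibration("wrist")
for z in(p[2]-.0018,): # lid plate top
    C=unproj(k,[[169,155],[337,155]],z);L=(C-p)@R;print("lid corners in tool mm (expect x=52-off,y -37/+37):",np.round(L*1e3,1))
a=np.radians(6.05)
for n,P in(("plate",[[-.05,.085,.006],[.05,.085,.006]]),("rim",[[-.035,.05,.066],[.035,.05,.066]]),("rib/hook tip",[[-.012,.049,.0725],[.012,.049,.0725]])):
    P=np.array(P);W=np.c_[.5918+P[:,0]*np.cos(a)-P[:,1]*np.sin(a),-.0824+P[:,0]*np.sin(a)+P[:,1]*np.cos(a),P[:,2]];print(n,np.round(proj(k,W),1).tolist())
im=cv2.imread("pics/wrist1.png");cv2.imwrite("pics/crop2.png",cv2.resize(im[70:170,160:345],None,fx=4,fy=4,interpolation=cv2.INTER_CUBIC))
E
```

```text
lid corners in tool mm (expect x=52-off,y -37/+37): [[ 51.2 -36.7   1.8]
 [ 51.2  36.5   1.8]]
plate [[198.6, 81.4], [309.9, 81.0]]
rim [[208.6, 130.2], [300.8, 130.0]]
rib/hook tip [[238.6, 132.8], [271.0, 132.7]]
```

View pics/crop2.png

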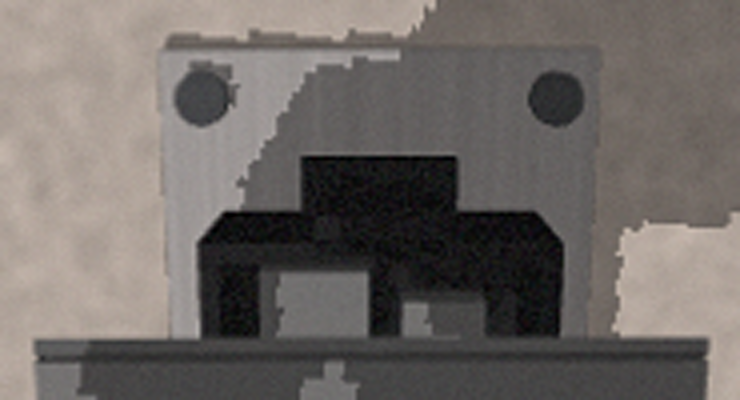

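```bash
python3 - <<'E'
from h import *
print(bot.observe()["tcp_pos"]);plan([.5923,-.0818,.125],96.05,2)
E
```

```text
[ 0.58976895 -0.07781223  0.18105886]
[-0.042, 0.021, 0.561, -0.000, 0.000, -0.016]
[-0.042, 0.021, 0.561, -0.000, 0.000, -0.016]
```

Request:
jog_arm(
  increments=[
    [-0.04,0.02,0.56,0,0,-0.015,1],
    [-0.04,0.02,0.56,0,0,-0.015,1],
    [0,0,0,0,0,0,1],
    [0,0,0,0,0,0,1],
  ],
)

```text
time: 10.02
tcp_pos: [0.5925, -0.0816, 0.126]
eef_rot: [[-0.105, 0.994, 0.001], [0.994, 0.105, -0.0], [-0.0, 0.001, -1.0]]
force: [-0.1, 0.1, 0.4]
opening: 0.147
gripper_force: 71.9
```

```bash
python3 - <<'E'
from h import *
P=[]
for i in range(4):
    bot.snapshot("side");s=bot.observe();P.append(np.r_[s["tcp_pos"],s["force"],s["moment"]])
print(np.round(P,4))
im=bot.snapshot("side")[:,:,::-1];cv2.imwrite("pics/side2.png",im)
plan([.5923,-.0818,.105],96.05,1)
E
```

```text
[[ 0.593  -0.0817  0.1267  0.4987  0.2347 -0.8263 -0.0411 -0.0628  0.0077]
 [ 0.5933 -0.0817  0.127   0.0803 -0.6122 -0.3743 -0.0599  0.0039  0.0144]
 [ 0.5933 -0.0817  0.127   0.3505  0.5192 -0.5529  0.014   0.0816 -0.0115]
 [ 0.5932 -0.0817  0.1269  0.3515 -0.4052 -1.2408  0.0204  0.0228  0.0074]]
[0.000, -0.016, 0.432, 0.023, 0.009, 0.001]
```

Request:
jog_arm(
  increments=[
    [0,-0.015,0.3,0,0,0,1],
    [0,0,0.27,0,0,0,1],
    [0,0,0,0,0,0,1],
    [0,0,0,0,0,0,1],
  ],
)

```text
time: 10.78
tcp_pos: [0.5911, -0.0815, 0.096]
eef_rot: [[-0.105, 0.994, -0.001], [0.994, 0.105, 0.0], [0.0, -0.001, -1.0]]
force: [0.0, -0.3, -0.4]
opening: 0.146
gripper_force: 71.9
```

```bash
python3 - <<'E'
from h import *
s=bot.observe();print(s["time"],s["tcp_pos"],s["force"],s["moment"])
im=bot.snapshot("side")[:,:,::-1];cv2.imwrite("pics/s3.png",cv2.resize(im[110:215,200:320],None,fx=5,fy=5,interpolation=cv2.INTER_CUBIC))
E
```

```text
10.775 [ 0.59110596 -0.08153901  0.09604464] [ 0.04510172 -0.2822357  -0.41790196] [ 0.03035938  0.00949791 -0.03273513]
```

View pics/s3.png

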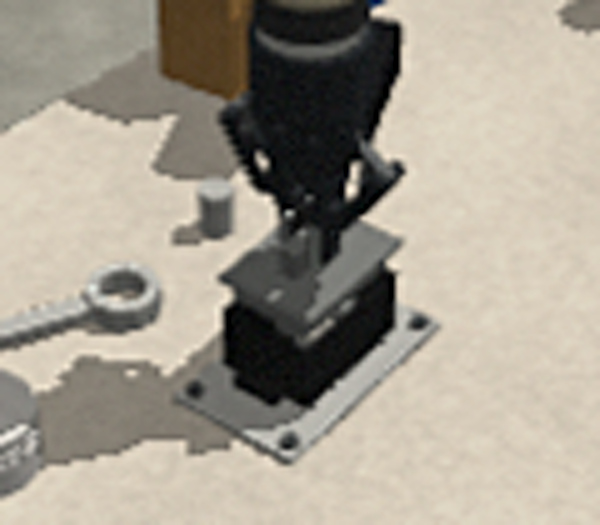

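The lid hangs centred over the mouth, between the hooks. Next I'll go into the mouth and watch the force.

Request:
jog_arm(
  increments=[
    [0,0,0,0,0,0,1],
    [0,0,0.06,0,0,0,1],
    [0,0,0,0,0,0,1],
  ],
)

```text
time: 11.2
tcp_pos: [0.5913, -0.0816, 0.0934]
eef_rot: [[-0.105, 0.994, -0.0], [0.994, 0.105, 0.0], [0.0, -0.0, -1.0]]
force: [0.4, -0.1, -1.1]
opening: 0.143
gripper_force: 71.9
```

Request:
jog_arm(
  increments=[
    [0,0,0.06,0,0,0,1],
    [0,0,0,0,0,0,1],
  ],
)

```text
time: 11.45
tcp_pos: [0.5911, -0.0815, 0.0901]
eef_rot: [[-0.105, 0.994, -0.001], [0.994, 0.105, 0.0], [0.0, -0.001, -1.0]]
force: [-0.2, 0.6, -0.5]
opening: 0.146
gripper_force: 71.9
```

Request:
jog_arm(
  increments=[
    [0,0.015,0,0,0,0,1],
    [0,0,0.06,0,0,0,1],
    [0,0,0,0,0,0,1],
  ],
)

```text
time: 11.82
tcp_pos: [0.5919, -0.0815, 0.0872]
eef_rot: [[-0.105, 0.994, -0.001], [0.994, 0.105, 0.0], [0.0, -0.001, -1.0]]
force: [-0.3, -0.1, -0.7]
opening: 0.145
gripper_force: 71.9
```

Request:
jog_arm(
  increments=[
    [0,0,0.06,0,0,0,1],
    [0,0,0,0,0,0,1],
  ],
)

```text
time: 12.08
tcp_pos: [0.5919, -0.0815, 0.0841]
eef_rot: [[-0.105, 0.994, -0.001], [0.994, 0.105, 0.0], [0.0, -0.001, -1.0]]
force: [0.2, 0.1, -0.1]
opening: 0.148
gripper_force: 71.9
```

The plug is in the mouth with no lateral load. Next come smaller steps as the hooks begin to load.

Request:
jog_arm(
  increments=[
    [0,0,0.04,0,0,0,1],
    [0,0,0,0,0,0,1],
  ],
)

```text
time: 12.32
tcp_pos: [0.5923, -0.0817, 0.0827]
eef_rot: [[-0.105, 0.994, 0.0], [0.994, 0.105, -0.0], [-0.0, 0.0, -1.0]]
force: [0.8, -0.7, -0.7]
opening: 0.142
gripper_force: 72.1
```

Request:
jog_arm(
  increments=[
    [0,0,0.04,0,0,0,1],
    [0,0,0,0,0,0,1],
  ],
)

```text
time: 12.58
tcp_pos: [0.5925, -0.0817, 0.0816]
eef_rot: [[-0.105, 0.994, 0.001], [0.994, 0.105, -0.001], [-0.001, 0.001, -1.0]]
force: [-1.4, 0.1, 4.4]
opening: 0.144
gripper_force: 72.7
```

Request:
jog_arm(
  increments=[
    [0,0,0.03,0,0,0,1],
    [0,0,0,0,0,0,1],
  ],
)

```text
time: 12.82
tcp_pos: [0.5929, -0.0817, 0.0805]
eef_rot: [[-0.105, 0.994, 0.002], [0.994, 0.105, -0.001], [-0.001, 0.002, -1.0]]
force: [-1.4, -0.5, 5.6]
opening: 0.147
gripper_force: 72.9
```

Request:
jog_arm(
  increments=[
    [0,-0.01,0.03,0,0,0,1],
    [0,0,0,0,0,0,1],
  ],
)

```text
time: 13.08
tcp_pos: [0.593, -0.0818, 0.0796]
eef_rot: [[-0.105, 0.994, 0.004], [0.994, 0.105, -0.001], [-0.001, 0.003, -1.0]]
force: [-1.0, 0.0, 7.1]
opening: 0.145
gripper_force: 73.1
```

Request:
jog_arm(
  increments=[
    [0,0,0.04,0,0,0,1],
    [0,0,0,0,0,0,1],
  ],
)

```text
time: 13.32
tcp_pos: [0.5932, -0.0819, 0.0783]
eef_rot: [[-0.105, 0.994, 0.004], [0.994, 0.105, -0.001], [-0.001, 0.004, -1.0]]
force: [-1.3, -0.1, 9.7]
opening: 0.147
gripper_force: 73.3
```

Request:
jog_arm(
  increments=[
    [0,0,0.03,0,0,0,1],
    [0,0,0,0,0,0,1],
  ],
)

```text
time: 13.58
tcp_pos: [0.5933, -0.0819, 0.0774]
eef_rot: [[-0.105, 0.994, 0.005], [0.994, 0.105, -0.001], [-0.001, 0.004, -1.0]]
force: [-2.0, 1.1, 10.4]
opening: 0.149
gripper_force: 73.7
```

Request:
jog_arm(
  increments=[
    [0,-0.01,0.03,0,0,0,1],
    [0,0,0,0,0,0,1],
  ],
)

```text
time: 13.82
tcp_pos: [0.5932, -0.082, 0.0764]
eef_rot: [[-0.105, 0.994, 0.006], [0.994, 0.105, -0.001], [-0.002, 0.006, -1.0]]
force: [-1.6, 0.9, 11.4]
opening: 0.145
gripper_force: 73.9
```

Request:
jog_arm(
  increments=[
    [0,-0.01,0.03,0,0,0,1],
    [0,0,0,0,0,0,1],
  ],
)

```text
time: 14.08
tcp_pos: [0.5932, -0.0821, 0.0755]
eef_rot: [[-0.105, 0.994, 0.007], [0.994, 0.105, -0.001], [-0.002, 0.007, -1.0]]
force: [-2.0, 1.5, 13.5]
opening: 0.149
gripper_force: 74.0
```

```bash
python3 - <<'E'
from h import *
s=bot.observe();print(s["time"],s["tcp_pos"],s["force"],s["moment"])
im=bot.snapshot("side")[:,:,::-1];cv2.imwrite("pics/s4.png",cv2.resize(im[110:215,200:320],None,fx=5,fy=5,interpolation=cv2.INTER_CUBIC))
for c in("side","top","wrist"):
    bot.snapshot(c)
    for n in("lid_grip","lid_end_a"): print(c,n,[(np.round(d["point"],4).tolist(),round(d["p"],2)) for d in bot.tip_of(n,c) if abs(d["point"][1]+.08)<.09])
E
```

```text
14.075 [ 0.59321993 -0.08206138  0.07553879] [-2.04418704  1.48706525 13.52534933] [ 0.14597588  0.48871975 -0.08807953]
side lid_grip [([0.5971, -0.0825, 0.0913], 0.95)]
side lid_end_a [([0.5955, -0.1334, 0.0683], 0.77), ([0.589, -0.0316, 0.0684], 0.58)]
top lid_grip [([0.5869, -0.033, 0.0665], 0.73), ([0.5911, -0.0819, 0.098], 0.47)]
top lid_end_a [([0.5867, -0.0356, 0.0651], 0.72)]
wrist lid_grip [([0.5957, -0.0844, 0.095], 0.72)]
wrist lid_end_a [([0.5888, -0.0338, 0.0677], 0.72), ([0.5949, -0.1313, 0.0714], 0.68)]
```

Request:
jog_arm(
  increments=[
    [0,0,0.03,0.05,0,0,1],
    [0,0,0,0,0,0,1],
  ],
)

```text
time: 14.82
tcp_pos: [0.5933, -0.0822, 0.0744]
eef_rot: [[-0.105, 0.994, 0.002], [0.994, 0.105, -0.002], [-0.002, 0.002, -1.0]]
force: [-3.2, 1.2, 15.3]
opening: 0.144
gripper_force: 74.1
```

Request:
jog_arm(
  increments=[
    [0,0,0.03,0.02,0,0,1],
    [0,0,0,0,0,0,1],
  ],
)

```text
time: 15.08
tcp_pos: [0.5934, -0.0822, 0.0735]
eef_rot: [[-0.105, 0.994, 0.0], [0.994, 0.105, -0.003], [-0.003, 0.0, -1.0]]
force: [-3.0, 1.1, 16.5]
opening: 0.145
gripper_force: 74.4
```

Request:
jog_arm(
  increments=[
    [0,0,0.03,0.01,0,0,1],
    [0,0,0,0,0,0,1],
  ],
)

```text
time: 15.32
tcp_pos: [0.5933, -0.0823, 0.0711]
eef_rot: [[-0.105, 0.994, -0.001], [0.994, 0.105, -0.003], [-0.003, -0.001, -1.0]]
force: [-1.0, -1.1, 7.4]
opening: 0.153
gripper_force: 73.2
```

Force dropped from 16.5 N to 7.4 N, so at least one hook has clicked. I'll check both sides with a very gentle further step.

Request:
jog_arm(
  increments=[
    [0,0,0,0,0,0,1],
  ],
)

```text
time: 15.45
tcp_pos: [0.5933, -0.0823, 0.0702]
eef_rot: [[-0.105, 0.994, -0.001], [0.994, 0.105, -0.002], [-0.002, -0.002, -1.0]]
force: [-0.5, -1.0, 9.0]
opening: 0.149
gripper_force: 73.5
```

Request:
jog_arm(
  increments=[
    [0,0,0.015,0,0,0,1],
    [0,0,0,0,0,0,1],
  ],
)

```text
time: 15.7
tcp_pos: [0.5933, -0.0822, 0.0698]
eef_rot: [[-0.105, 0.994, -0.001], [0.994, 0.105, -0.002], [-0.002, -0.002, -1.0]]
force: [-1.0, -0.4, 11.5]
opening: 0.145
gripper_force: 73.7
```

```bash
python3 - <<'E'
from h import *
s=bot.observe();print(s["time"],s["tcp_pos"],s["force"],s["moment"],s["eef_rot"][2])
im=bot.snapshot("side")[:,:,::-1];cv2.imwrite("pics/s5.png",cv2.resize(im[110:215,200:320],None,fx=5,fy=5,interpolation=cv2.INTER_CUBIC))
for c in("side","wrist"):
    bot.snapshot(c)
    for n in("lid_grip","lid_end_a","catch_left","catch_right"): print(c,n,[(np.round(d["point"],4).tolist(),round(d["p"],2)) for d in bot.tip_of(n,c) if abs(d["point"][1]+.08)<.09])
E
```

```text
15.7 [ 0.59328066 -0.0822476   0.06978531] [-1.01556115 -0.39070434 11.45104578] [ 0.04331951  0.22661874 -0.04169475] [-0.002149   -0.00164438 -0.99999634]
side lid_grip [([0.5963, -0.0846, 0.0863], 0.73), ([0.594, -0.0836, 0.0626], 0.53)]
side lid_end_a [([0.599, -0.1328, 0.0627], 0.74), ([0.5873, -0.034, 0.0631], 0.56)]
side catch_left [([0.5931, -0.08, 0.0423], 0.54), ([0.588, -0.0343, 0.068], 0.4)]
side catch_right []
wrist lid_grip [([0.5944, -0.0834, 0.089], 0.88)]
wrist lid_end_a [([0.5983, -0.1312, 0.0615], 0.7)]
wrist catch_left [([0.5833, -0.0345, 0.0682], 0.86)]
wrist catch_right [([0.5945, -0.1361, 0.0707], 0.9)]
```

Request:
jog_arm(
  increments=[
    [0,0,0.03,0,0,0,1],
    [0,0,0,0,0,0,1],
  ],
)

```text
time: 16.5
tcp_pos: [0.5933, -0.0822, 0.069]
eef_rot: [[-0.105, 0.994, -0.001], [0.994, 0.105, -0.002], [-0.002, -0.001, -1.0]]
force: [-3.1, 0.3, 14.4]
opening: 0.143
gripper_force: 74.1
```

Request:
jog_arm(
  increments=[
    [0,0,-0.06,0,0,0,1],
    [0,0,-0.06,0,0,0,1],
    [0,0,0,0,0,0,1],
  ],
)

```text
time: 16.88
tcp_pos: [0.5928, -0.0821, 0.0717]
eef_rot: [[-0.105, 0.994, -0.003], [0.994, 0.105, -0.002], [-0.001, -0.004, -1.0]]
force: [2.2, -1.0, 5.0]
opening: 0.143
gripper_force: 72.8
```

```bash
python3 - <<'E'
from h import *
s=bot.observe();print(s["time"],s["tcp_pos"],s["force"],s["moment"],s["eef_rot"][2])
E
```

```text
16.875 [ 0.59275879 -0.0820623   0.07172495] [ 2.22057737 -1.01318771  5.02356064] [-0.09239479 -0.81459965 -0.02968739] [-0.00125412 -0.00361442 -0.99999268]
```

Request:
jog_arm(
  increments=[
    [0,0,-0.03,-0.05,0,0,1],
    [0,0,0,0,0,0,1],
    [0,0,0,0,0,0,1],
  ],
)

```text
time: 17.25
tcp_pos: [0.5911, -0.0817, 0.0719]
eef_rot: [[-0.105, 0.994, -0.002], [0.994, 0.105, -0.0], [-0.0, -0.002, -1.0]]
force: [2.0, 0.1, 4.7]
opening: 0.146
gripper_force: 72.7
```

Request:
jog_arm(
  increments=[
    [0,0,-0.04,0,0,0,1],
    [0,0,0,0,0,0,1],
  ],
)

```text
time: 17.5
tcp_pos: [0.5905, -0.0816, 0.0729]
eef_rot: [[-0.105, 0.994, -0.004], [0.994, 0.105, -0.0], [0.0, -0.004, -1.0]]
force: [4.4, -0.9, -0.4]
opening: 0.145
gripper_force: 72.2
```

Request:
jog_arm(
  increments=[
    [0,0.03,0,0.02,0,0,1],
    [0,0,0,0,0,0,1],
    [0,0,0,0,0,0,1],
  ],
)

```text
time: 17.88
tcp_pos: [0.5908, -0.0814, 0.073]
eef_rot: [[-0.105, 0.994, -0.008], [0.994, 0.105, -0.0], [0.001, -0.008, -1.0]]
force: [0.2, 0.0, 0.4]
opening: 0.147
gripper_force: 72.1
```

```bash
python3 - <<'E'
from h import *
s=bot.observe();print(s["time"],s["tcp_pos"],s["force"],s["moment"],s["eef_rot"][2])
E
```

```text
17.875 [ 0.59084931 -0.08135084  0.0730103 ] [0.17226598 0.03862683 0.36490256] [-0.12886548  0.03520795 -0.03485814] [ 8.39078992e-04 -8.31597683e-03 -9.99965070e-01]
```

Request:
jog_arm(
  increments=[
    [0,0,0,-0.07,0,0,1],
    [0,0,0,0,0,0,1],
    [0,0,0,0,0,0,1],
  ],
)

```text
time: 18.25
tcp_pos: [0.5919, -0.0813, 0.0735]
eef_rot: [[-0.105, 0.994, 0.001], [0.994, 0.105, 0.001], [0.0, 0.001, -1.0]]
force: [0.6, -0.7, -1.4]
opening: 0.148
gripper_force: 71.9
```

Request:
jog_arm(
  increments=[
    [0,0,0,0,0,0,-0.4],
    [0,0,0,0,0,0,-0.4],
    [0,0,0,0,0,0,-0.4],
    [0,0,0,0,0,0,-0.4],
  ],
)

```text
time: 18.75
tcp_pos: [0.5923, -0.0815, 0.0739]
eef_rot: [[-0.105, 0.994, 0.002], [0.994, 0.105, 0.0], [-0.0, 0.002, -1.0]]
force: [-0.9, -0.2, -0.1]
opening: 0.699
gripper_force: 0.0
```

Released. I'll back straight up, move back and aside, and look.

Request:
jog_arm(
  increments=[
    [0,0,-0.4,0,0,0,-0.4],
    [0,0,-0.8,0,0,0,-0.4],
    [0,0,-0.9,0,0,0,-0.4],
    [-0.4,0,-0.9,0,0,0,-0.4],
    [-0.5,0,-0.3,0,0,0,-0.4],
  ],
)

```text
time: 19.38
tcp_pos: [0.5982, -0.1268, 0.2435]
eef_rot: [[-0.107, 0.994, 0.009], [0.994, 0.107, -0.002], [-0.003, 0.009, -1.0]]
force: [0.5, -0.7, 0.3]
opening: 0.7
gripper_force: 0.0
```

Request:
jog_arm(
  increments=[
    [0,0,0,0,0,0,-0.4],
    [0,0,0,0,0,0,-0.4],
  ],
)

```text
time: 19.62
tcp_pos: [0.5962, -0.1258, 0.2378]
eef_rot: [[-0.105, 0.994, 0.001], [0.994, 0.105, 0.001], [0.001, 0.001, -1.0]]
force: [-0.0, 0.3, -0.6]
opening: 0.697
gripper_force: 0.0
```

```bash
python3 - <<'E'
from h import *
s=bot.observe();print(s["time"],s["tcp_pos"],s["force"])
k=bot.get_calibration("wrist");im=bot.snapshot("wrist")[:,:,::-1].copy()
for n in("lid_grip","lid_end_a","catch_left","catch_right"): print(n,[(np.round(d["point"],4).tolist(),round(d["p"],2)) for d in bot.tip_of(n,"wrist") if abs(d["point"][1]+.08)<.09])
u,v=proj(k,[.592,-.0822,.071])[0].astype(int);w=(max(u-80,0),max(v-75,0),u+80,v+75)
fit(k,im,[(0,0,.074,.104,.071),(0,0,.014,.05,.093)],[.592,-.0822,6],w,"final")
cv2.imwrite("pics/final_raw.png",cv2.resize(im[w[1]:w[3],w[0]:w[2]],None,fx=4,fy=4,interpolation=cv2.INTER_CUBIC))
im=bot.snapshot("side")[:,:,::-1];cv2.imwrite("pics/sfin.png",cv2.resize(im[110:215,200:320],None,fx=5,fy=5,interpolation=cv2.INTER_CUBIC))
E
```

```text
19.625 [ 0.59622935 -0.12580862  0.23784464] [-0.00210239  0.29613744 -0.56211606]
lid_grip [([0.5902, -0.0818, 0.0921], 0.63)]
lid_end_a [([0.5968, -0.1309, 0.0667], 0.97), ([0.5848, -0.0332, 0.0657], 0.95)]
catch_left [([0.5837, -0.0309, 0.0713], 0.67)]
catch_right [([0.5959, -0.1385, 0.0758], 0.86)]
final [ 0.5918 -0.0821  6.335 ] cost 2.0
```

View pics/final_raw.png

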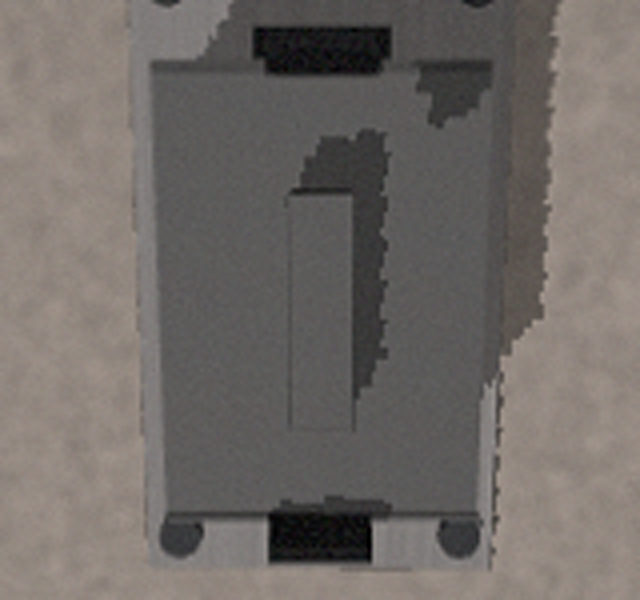

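The +y hook visibly overlaps the lid's edge, but the -y hook is less clear from this angle. I'll compare it with projections of closed and open catches.

```bash
python3 - <<'E'
from h import *
k=bot.get_calibration("wrist");a=np.radians(6.1);u,v=proj(k,[.592,-.0822,.071])[0].astype(int);o=np.array([max(u-80,0),max(v-75,0)])
def W(x,y,z,c=(.5919,-.0824)): return [c[0]+x*np.cos(a)-y*np.sin(a),c[1]+x*np.sin(a)+y*np.cos(a),z]
for n,y,z in(("lid edge top",.052,.071),("tip closed under",.049,.0725),("tip closed top",.049,.074),("tip open under",.052,.0725),("tip open top",.052,.074),("head top closed",.054,.084)):
    print(n,[np.round((proj(k,W(0,sg*y,z))[0]-o+.5)*4).tolist() for sg in(1,-1)])
im=cv2.imread("pics/final_raw.png",0);
print("-y col profile",[(r,int(im[r,310:340].mean())) for r in range(485,570,4)]);print("+y",[(r,int(im[r,300:350].mean())) for r in range(14,90,4)])
print("-y outside catch",[(r,int(im[r,200:240].mean())) for r in range(485,570,4)])
E
```

```text
lid edge top [[322.0, 62.0], [322.0, 525.0]]
tip closed under [[322.0, 76.0], [322.0, 514.0]]
tip closed top [[322.0, 76.0], [322.0, 516.0]]
tip open under [[322.0, 61.0], [322.0, 527.0]]
tip open top [[322.0, 61.0], [322.0, 528.0]]
head top closed [[322.0, 49.0], [322.0, 549.0]]
-y col profile [(485, 90), (489, 91), (493, 89), (497, 74), (501, 70), (505, 56), (509, 55), (513, 35), (517, 17), (521, 13), (525, 16), (529, 12), (533, 17), (537, 15), (541, 15), (545, 13), (549, 27), (553, 24), (557, 20), (561, 52), (565, 108), (569, 134)]
+y [(14, 78), (18, 79), (22, 75), (26, 52), (30, 18), (34, 25), (38, 25), (42, 25), (46, 26), (50, 17), (54, 17), (58, 19), (62, 20), (66, 18), (70, 17), (74, 45), (78, 81), (82, 92), (86, 90)]
-y outside catch [(485, 92), (489, 91), (493, 92), (497, 92), (501, 91), (505, 93), (509, 88), (513, 58), (517, 71), (521, 100), (525, 122), (529, 120), (533, 120), (537, 122), (541, 125), (545, 126), (549, 127), (553, 127), (557, 126), (561, 128), (565, 128), (569, 131)]
```

The catch edges are at row 514 (-y) and 73 (+y). The model predicts 515 and 76 if closed, 527 and 61 if open. Both lid ends read z ≈ 0.066, level with the rim, so both hooks are closed and I'm handing in.

```bash
python3 - <<'E'
from cell import bot
print(bot.hand_in())
E
```

```text
the job is handed in; nothing more can be done
None
```

The long grey lid is pressed fully home and let go, and the camera check fits both hooks being closed over its ends; the push peaked at about 16.5 N, nothing else was touched, and I handed in at about 20 s with no verdict shown.

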